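# Fit the silencer to the carving bench's air block

### The job

Take the air silencer out of the wooden stand and push its stem straight down into the push-in fitting on the air block, past the grip and fully home. Then, still holding it, pull it gently back until the fitting's collar has come all the way up with it, so the grip is set, and let go, leaving it gripped there. Do not cram it: the seat lies deeper in some fittings than in others and cracks under more than 22 N, so feel for it. Leave everything else on the bench undisturbed.

Things in the scene. Friction and masses are not known exactly. Their poses are not given: they have to be found in the camera images.
- silencer: Loose air silencer, about 0.1 kg, upright (z up), round about z. Origin: tip of its stem, its lowest point. Steel stem 16 mm in diameter, 60 mm long; its first 6 mm a cone, 9 mm wide at the tip; a square groove 11 mm in diameter 12 to 29 mm above the tip. Above it a 32 mm flange (60 to 66 mm) and the brass body, 30 mm in diameter (66 to 110 mm above the tip).
- holder: Fixed wooden stand, 70 x 150 x 72 mm (x, y, z), origin at the centre of its underside, top 72 mm above the bench. Two holes 25 mm wide and 66 mm deep lie 35 mm either side of the centre along its y axis; one holds the silencer, the other the blanking plug.
- plug: Loose steel blanking plug, a bystander: smooth stem 12 mm in diameter and 40 mm long under a low round head 28 mm in diameter and 12 mm high, whose top is 84 mm above the bench. Origin at the tip of its stem. It stays in its hole of the stand.
- airblock: Fixed aluminium air block, 100 x 80 x 45 mm, origin at the centre of its underside, on the bench. Mid on its top stands a round steel push-in fitting, 40 mm in diameter, rim 92 mm above the bench, with a vertical bore 18 mm in diameter. Sprung jaws in the bore resist the stem's cone with 5 to 22 N (tip 80 to 70 mm above the bench), then let it slide and snap into its groove (tip at 60 mm).
- collar_top (a point): Centre of the top rim of the fitting's black round collar, 29 mm outer diameter with an 18 mm hole, concentric with the bore. It is 102 mm above the bench when the collar is out, 98 mm when it is pushed in.
- collar (a joint): How far the collar is pushed in, m: 0 fully out (up), 0.004 fully in (down). It starts anywhere between and stays where left (about 4 N friction). The stem going in drives it down. Pulled back, the stem first slides up the play of its groove, then lifts the collar, which is fully out when the tip is 63 to 64 mm above the bench; the jaws hold over 20 N, and hold the silencer up when let go.
- stone: Bystander: marble block with a carved disc, 150 x 210 x 90 mm, 6 kg, origin at the centre of its underside.
- mallet: Bystander: dark round carver's mallet standing on its head, 68 mm in diameter, 130 mm tall, origin at the centre of its underside.
- chisel: Bystander: dark steel chisel lying on the bench, 185 mm long, 10 mm thick, origin under the middle of its shank.
- silencer_grip (a point): Point on the silencer's axis 88 mm above its tip, at mid height of the brass part, where to grip it. At the start the silencer hangs by its flange in one of the stand's two holes, this point 100 mm and its tip 12 mm above the bench.
- plunger (a joint): The seat at the bottom of the bore is a sprung plunger: how far it is pressed, m, 0 to 0.002. It takes 2 to 6 N, then meets a hard stop: the stem is fully home. Its depth is not shown and differs from fitting to fitting: fully home, the stem's tip is anywhere from 49 to 58 mm above the bench, so feel for it. More than 22 N of the tip on the plunger cracks it.
There are look-alikes about, which are no part of the job. Of the things that look like the silencer, the smallest one is meant.

How it is judged:
On the way, in this order (a step that is already met when the one before it is completed fails the run):
1. the stem is fully home in the fitting: plunger pressed at least 1.5 of its 2 mm, collar pushed in (value of joint plunger above 0.0015 m and horizontal distance between silencer and airblock below 0.003 m and value of joint collar above 0.003 m), for 0.1 s.
2. pulled back: the collar has come up to within 1 mm of its upper stop, the stem still gripped in it (value of joint collar below 0.001 m and z of silencer in the frame of airblock below 0.0655 m and horizontal distance between silencer and airblock below 0.003 m), for 0.1 s.
At the end, for the whole second after the job is handed in: The silencer stands upright (within 7 degrees) and still in the fitting, its tip less than 65.5 mm above the bench (gripped by its groove) and within 3 mm of the bore's axis, the collar within 1.3 mm of fully out (value of joint collar below 0.0013 m and z of silencer in the frame of airblock below 0.0655 m and horizontal distance between silencer and airblock below 0.003 m and angle between silencer's own z axis and vertical below 0.12 rad and linear speed of silencer below 0.01 m/s); the robot touches nothing.
It fails at once if the seat is cracked: more than 22 N between silencer and plunger (contact force between silencer and plunger above 22 N).
It fails at once if a bystander is disturbed (plug, stone, mallet or chisel moved more than 20 mm) (distance of any of plug, stone, mallet, chisel from where it was at the start of the episode above 0.02 m).
It also fails if it takes over 72 s, if anything falls off the work surface, if the arm or the gripper's body presses on something with over 40 N, if the wrist force passes 120 N, or if a joint passes its speed limit or range.

### The arm

A 7-joint arm with a two-finger parallel gripper is mounted at the origin on the work surface. World frame = base frame: x ahead of the robot, y to its left, z up, the work surface at z = 0. Lengths are in m, angles in rad, forces in N, time in s.
With the tool pointing down it reaches from about 0.4 to 0.85 m from the base axis. Payload 4.4 kg.
Tool frame: the origin (TCP) lies on the centre line of the jaws, within the pads' length; the fingertips stand 14 mm ahead of it and the grasp point (between the pads) lies 5 mm behind it (robot.tcp_to_tips is the distance from the TCP to the fingertips, in m); z points along the fingers, y is the line along which they close (so a half turn about z gives the same grasp; the last joint's range is limited). The gripper opens to 94 mm and grips with 3 to 60 N. Pads are 16 mm wide; open, the fingers measure 119 mm over their backs; the gripper's body (75 mm by 177 mm) begins 78 mm behind the grasp point.
Start: joints at [-1.234, 0.628, 0.038, 1.517, -0.027, 0.996, -0.02], TCP at [0.255, 0.598, 0.219] pointing down, gripper open.
Joint ranges: [-3.06, 3.06], [-0.37, 2.12], [-1.25, 1.32], [0.18, 2.47], [-1.1, 4.24], [0.23, 1.98], [-2.94, 2.94]. Speed limits (rad/s): [2.57, 2.57, 3.14, 3.14, 3.14, 3.14, 3.14].

### API

Orientations are given as a 3x3 rotation matrix whose columns are the frame's x, y, z axes.
In Python, from bench import telemetry, eyes, robot gives the robot as it stands.
- The arm moves only by the tool apply_moves, never from a script. Its argument "plan" is a list of rows, each a list of 7 numbers: the turn, a rotation vector about the world's x, y, z in normalised numbers (1 is pi rad), then the shift along the world's x, y, z in normalised numbers (1 is 0.3 m), then the opening, from 0 (shut) to 1 (fully open). In form: [[rx, ry, rz, x, y, z, hand], ...]. A call has 1 to 5 rows; each row is the pose to reach, as a shift and turn from the pose commanded when the call began; what a row does not reach only later rows make up. A row lasts 1/12 s, in which the tool goes at most 41.7 mm and 7.16 degrees, less where a joint would pass 70% of its speed; a pose out of reach is approached as far as the arm can. Shift and turn numbers lie between -1 and 1, and a call with a number outside is refused. A call with a gripper value outside its range is refused whole. The fingers move at their own pace and stop on an object; "force" is the grip in N (left out, the last holds). Time passes only in rows, so rows that repeat a pose let the fingers close. It gives the time, the measured TCP pose, the force, the opening and the grip force at its end, in the units of the state.
- telemetry.read_state(): the state, without advancing time (a new reading comes with each control period).
- eyes.capture(name): name is "scene" or "top" or "wrist"; returns the picture (480x640x3 uint8, red, green, blue); there is no depth.
- eyes.camera_info(name): a dict with "camera_matrix" (3x3 intrinsics, pixels), "position" and "rotation" of the camera in the world. Camera axes: x right, y down, z forward; pixel columns grow to the right and rows downward; lengths in m; the calibration is good to about 2 mm. A picture is of the moment at which its call begins: read the wrist's pose just before it. camera_info takes no time and is no camera call; for the wrist camera it gives the pose at the moment of the call.
- robot.sign_off(): hands the job in; it is judged then, once.
The state is a dict: "clock": time; "joints": joint angles; "joint_vel": joint speeds; "effort": joint torques, N m; "ee_pos": TCP position; "tcp_rot": TCP orientation; "ft_force": force on the tool from outside, world axes, zero at the start; "ft_torque": the same for the moment, N m; "opening": opening from 0.0 (shut) to 1.0 (fully open); "finger_force": force on a finger pad.
Only numpy, scipy, OpenCV 4.12 (cv2) and the standard library are available. Lean on these libraries where they do the work, as an engineer would, in place of code of your own. Each camera call takes 0.05 s, during which the arm holds its last target. There are 200 camera calls.

## Working session

There is one attempt and no reset: what is moved stays moved. The work goes in short steps, Python scripts to look and compute and a tool call to move; the robot and the scene stay as the last step left them, time stands still between calls to the robot, and variables do not carry over. Pictures are saved under pics/ and viewed, at most 10 in all, crops included, and the job is handed in when it is done.

Besides the shell and the picture viewer there is one more tool, called as a command line: name --pt "numbers of a row" for each row, then --argument value for the rest. apply_moves: Moves the arm, as the interface text tells. Its arguments: {"type":"object","properties":{"plan":{"type":"array"},"force":{"type":"number"}},"required":["plan"]}

```bash
mkdir -p pics; ls
python3 - <<'E'
from bench import telemetry, eyes, robot
import cv2
s=telemetry.read_state();print({k:s[k] for k in("clock","ee_pos","tcp_rot","ft_force","opening")})
for n in("scene","top"):
    i=eyes.camera_info(n);print(n,i)
    cv2.imwrite(f"pics/{n}0.png",eyes.capture(n)[:,:,::-1])
E
```

```text
pics
{'clock': 0.0, 'ee_pos': array([0.2545065 , 0.59741669, 0.21857608]), 'tcp_rot': array([[-9.19974328e-01,  3.91977939e-01, -7.28996440e-04],
       [ 3.91978617e-01,  9.19972733e-01, -1.71328265e-03],
       [-9.12154218e-07, -1.86192707e-03, -9.99998267e-01]]), 'ft_force': array([ 0.28986547, -0.24822793,  0.13083177]), 'opening': 0.99989482136873}
scene {'camera_matrix': array([[599.3347224 ,   0.        , 313.22643845],
       [  0.        , 599.3347224 , 237.53079394],
       [  0.        ,   0.        ,   1.        ]]), 'position': array([ 1.21352335, -0.49891785,  1.13285332]), 'rotation': array([[ 0.64277568,  0.61753782, -0.45330615],
       [ 0.76599758, -0.51091067,  0.39015124],
       [ 0.0093342 , -0.59801114, -0.80143343]])}
top {'camera_matrix': array([[443.95640533,   0.        , 312.10036328],
       [  0.        , 443.95640533, 238.50221514],
       [  0.        ,   0.        ,   1.        ]]), 'position': array([0.49959743, 0.01898948, 0.8566475 ]), 'rotation': array([[ 0.00937662, -0.99082018,  0.13486087],
       [-0.99949803, -0.01336817, -0.02872247],
       [ 0.03026165, -0.13452385, -0.99044816]])}
```

View pics/scene0.png

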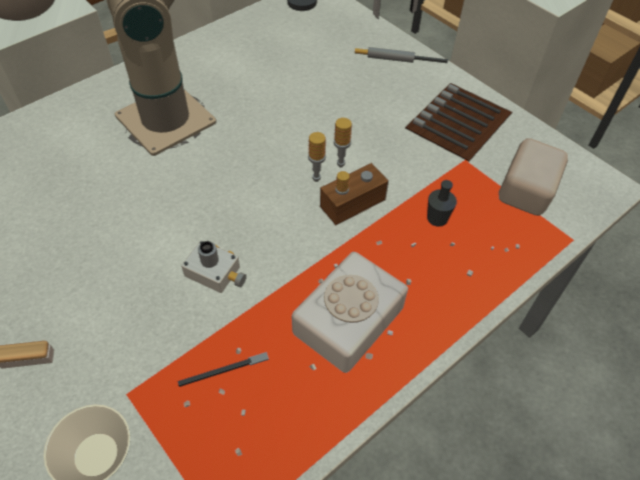

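View pics/top0.png

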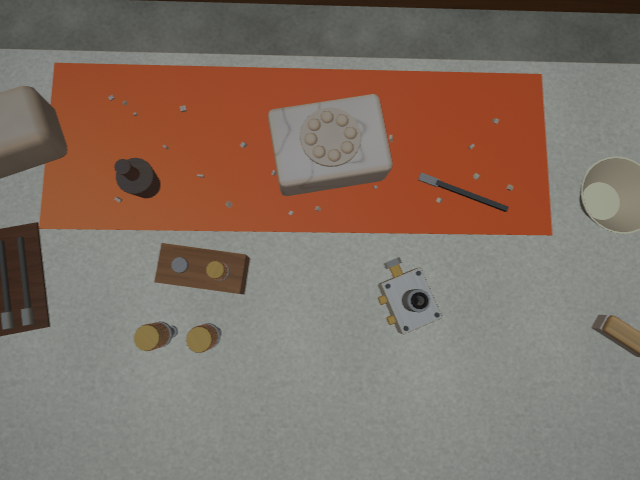

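Scene view: the silencer is in the stand at about (343,183), two larger look-alikes stand at (317,150) and (343,140), and the fitting is at (208,250). Top view: silencer (215,269), plug (180,265), fitting (418,299). Next I'll enlarge these for measuring.

```bash
python3 - <<'E'
import cv2,numpy as np
a=cv2.imread("pics/top0.png");b=cv2.imread("pics/scene0.png")
def c(im,x,y,w=50,h=37):return cv2.resize(im[y-h:y+h,x-w:x+w],(400,296),interpolation=cv2.INTER_CUBIC)
cv2.imwrite("pics/crops.png",np.vstack([np.hstack([c(a,205,269),c(a,415,300)]),np.hstack([c(b,345,185),c(b,208,260)])]))
E
cat > h.py <<'E'
from bench import telemetry, eyes, robot
import numpy as np,cv2
def back(n,u,v,z,info=None):
    i=info or eyes.camera_info(n);d=i["rotation"]@np.linalg.solve(i["camera_matrix"],[u,v,1.]);p=i["position"]
    return p+d*(z-p[2])/d[2]
def proj(n,P,info=None):
    i=info or eyes.camera_info(n);q=i["camera_matrix"]@(i["rotation"].T@(np.array(P)-i["position"]));return q[:2]/q[2]
E
```

```text
(no output)
```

View pics/crops.png

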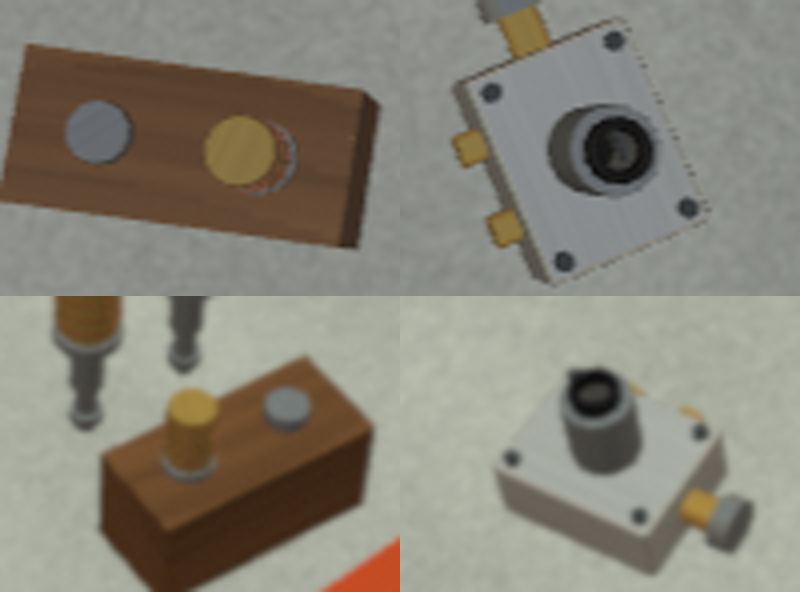

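Crops: silencer top is at top px (214.4,269.4) and scene px (343.2,176). Collar top is at top px (419.4,300.4) and scene px (206.8,247.2).

Run:
```python
from h import *
def tri(a,b):
    A=[];r=[]
    for n,uv in(("top",a),("scene",b)):
        p=eyes.camera_info(n)["position"];d=back(n,*uv,0)-p;d/=np.linalg.norm(d);M=np.eye(3)-np.outer(d,d);A.append(M);r.append(M@p)
    return np.linalg.lstsq(np.vstack(A),np.hstack(r),rcond=None)[0]
print("sil",back("top",214.4,269.4,.122),back("scene",343.2,176,.122),tri((214.4,269.4),(343.2,176)))
print("col",back("top",419.4,300.4,.100),back("scene",206.8,247.2,.100),tri((419.4,300.4),(206.8,247.2)))
print("plug",back("top",179.1,264.6,.084))
print("A",tri((150,337),(317,137)),tri((202,339),(317,137)));print("B",tri((202,339),(343,123)),tri((150,337),(343,123)))
```

```text
sil [0.5461957 0.1578972 0.122    ] [0.55122281 0.15839781 0.122     ] [0.54734557 0.16016331 0.11703607]
col [ 0.49883002 -0.18654713  0.1       ] [ 0.50505601 -0.18643698  0.1       ] [ 0.50008247 -0.18629734  0.09499055]
plug [0.55620401 0.22600688 0.084     ]
A [0.42321045 0.22738357 0.12050874] [0.43873581 0.17002774 0.15244197]
B [0.46244411 0.18489615 0.20052506] [0.44071724 0.25011763 0.1504378 ]
```

The manual's scale: shifts go in shares of 0.3 m and turns go in shares of pi rad. Converting my numbers, -0.146 m is -0.4867, -0.029 m is -0.0967, -0.437 rad is -0.1391.

apply_moves --pt "0 0 -0.028 0.065 -0.0967 0 1" --pt "0 0 -0.0557 0.13 -0.1933 0 1" --pt "0 0 -0.0834 0.195 -0.29 0 1" --pt "0 0 -0.1114 0.26 -0.39 0 1" --pt "0 0 -0.1391 0.325 -0.4867 0 1"

```text
clock: 0.52
ee_pos: [0.3528, 0.4501, 0.2191]
tcp_rot: [[-0.664, 0.747, -0.0], [0.747, 0.664, -0.001], [-0.0, -0.001, -1.0]]
ft_force: [-0.2, 0.8, -0.8]
opening: 0.997
finger_force: 0.0
```

In the tool's units: -0.146 m is -0.4867, -0.117 m is -0.39, -0.437 rad is -0.1391.

apply_moves --pt "0 0 -0.028 0.065 -0.0967 0 1" --pt "0 0 -0.0557 0.13 -0.1933 0 1" --pt "0 0 -0.0834 0.195 -0.29 0 1" --pt "0 0 -0.1114 0.26 -0.39 0 1" --pt "0 0 -0.1391 0.325 -0.4867 0 1"

```text
clock: 0.93
ee_pos: [0.4502, 0.3042, 0.2193]
tcp_rot: [[-0.286, 0.958, -0.001], [0.958, 0.286, -0.0], [-0.0, -0.001, -1.0]]
ft_force: [0.4, -0.2, 0.6]
opening: 1.0
finger_force: 0.0
```

In the tool's units: -0.146 m is -0.4867, -0.117 m is -0.39, -0.437 rad is -0.1391.

apply_moves --pt "0 0 -0.028 0.065 -0.0967 0 1" --pt "0 0 -0.0557 0.13 -0.1933 0 1" --pt "0 0 -0.0834 0.195 -0.29 0 1" --pt "0 0 -0.1114 0.26 -0.39 0 1" --pt "0 0 -0.1391 0.325 -0.4867 0 1"

```text
clock: 1.35
ee_pos: [0.5477, 0.1584, 0.2193]
tcp_rot: [[0.147, 0.989, -0.001], [0.989, -0.147, -0.0], [-0.0, -0.001, -1.0]]
ft_force: [0.6, 0.3, 0.3]
opening: 0.999
finger_force: 0.0
```

apply_moves --pt "0 0 0 0 0 0 1" --pt "0 0 0 0 0 0 1" --pt "0 0 0 0 0 0 1"

```text
clock: 1.6
ee_pos: [0.5466, 0.1607, 0.219]
tcp_rot: [[0.142, 0.99, -0.001], [0.99, -0.142, 0.001], [0.0, -0.001, -1.0]]
ft_force: [-0.1, 0.3, -0.3]
opening: 1.003
finger_force: 0.0
```

Run:
```python
from h import *
s=telemetry.read_state();print(s["clock"],s["ee_pos"],s["tcp_rot"],s["joints"])
i=eyes.camera_info("wrist");np.save("w1.npy",i);print(i)
cv2.imwrite("pics/w1.png",eyes.capture("wrist")[:,:,::-1])
print(proj("wrist",[.547,.159,.122],i))
```

```text
1.6 [0.54659247 0.16066999 0.21901399] [[ 1.41595777e-01  9.89923546e-01 -1.41721159e-03]
 [ 9.89924512e-01 -1.41595177e-01  5.15604225e-04]
 [ 3.09738436e-04 -1.47593987e-03 -9.99998863e-01]] [-0.59851806  0.54232706  0.40770893  1.75394278 -0.2651965   0.90101447
 -0.21896785]
{'camera_matrix': array([[422.66873895,   0.        , 322.7132054 ],
       [  0.        , 422.66873895, 239.11905501],
       [  0.        ,   0.        ,   1.        ]]), 'position': array([0.55665798, 0.23105819, 0.38439606]), 'rotation': array([[ 0.98983504, -0.13747509, -0.03643064],
       [-0.1422105 , -0.95973918, -0.2422331 ],
       [-0.0016629 ,  0.24495163, -0.96953387]])}
[324.45841651 248.76227388]
```

View pics/w1.png

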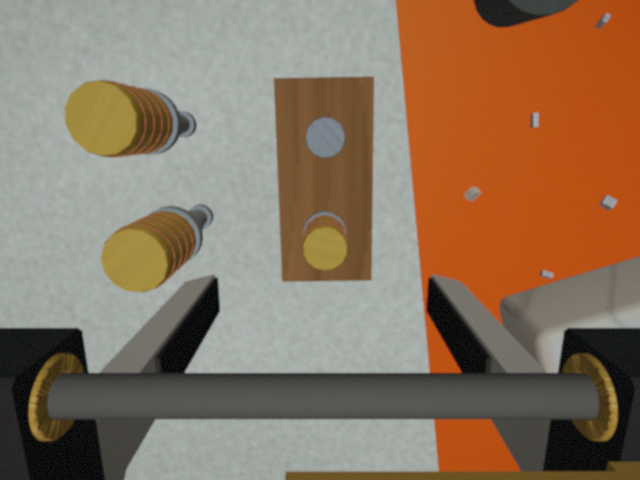

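Wrist view: the silencer's brass top is at (325,248.5), about where predicted. The plug is at (325,137), and the look-alikes are to the left, clear of the fingers.

Run:
```python
from h import *
i=np.load("w1.npy",allow_pickle=True).item()
print(back("wrist",325,248.5,.122,i),back("wrist",325,137,.084,i))
for z in(.13,.15,.17,.19):print(z,back("wrist",138,256,z,i),back("top",202,339,z),back("wrist",102,118,z,i),back("top",150,337,z))
```

```text
[0.54736995 0.15912401 0.122     ] [0.55728272 0.22780979 0.084     ]
0.13 [0.43079067 0.17312002 0.13      ] [0.43476538 0.17169851 0.13      ] [0.43080963 0.25727229 0.13      ] [0.43732118 0.25378903 0.13      ]
0.15 [0.44068606 0.17767497 0.15      ] [0.4365498 0.1674954 0.15     ] [0.44070352 0.2552114  0.15      ] [0.43903525 0.24732649 0.15      ]
0.17 [0.45058144 0.18222993 0.17      ] [0.43833421 0.16329229 0.17      ] [0.45059742 0.25315051 0.17      ] [0.44074932 0.24086395 0.17      ]
0.19 [0.46047682 0.18678489 0.19      ] [0.44011863 0.15908918 0.19      ] [0.46049131 0.25108962 0.19      ] [0.44246339 0.2344014  0.19      ]
```

In the tool's units: -0.121 m is -0.4033, -0.0015 m is -0.005.

apply_moves --pt "0 0 0 0.0033 -0.005 -0.1 1" --pt "0 0 0 0.0033 -0.005 -0.2 1" --pt "0 0 0 0.0033 -0.005 -0.3 1" --pt "0 0 0 0.0033 -0.005 -0.3667 1" --pt "0 0 0 0.0033 -0.005 -0.4033 1"

```text
clock: 2.07
ee_pos: [0.5457, 0.1603, 0.0959]
tcp_rot: [[0.139, 0.99, -0.005], [0.99, -0.139, -0.0], [-0.001, -0.005, -1.0]]
ft_force: [-0.4, -0.2, 0.6]
opening: 0.999
finger_force: 0.0
```

apply_moves --pt "0 0 0 0 0 0 1" --pt "0 0 0 0 0 0 1" --pt "0 0 0 0 0 0 1"

```text
clock: 2.32
ee_pos: [0.5492, 0.1592, 0.0998]
tcp_rot: [[0.142, 0.99, 0.002], [0.99, -0.142, 0.001], [0.001, 0.002, -1.0]]
ft_force: [0.1, -0.3, 0.0]
opening: 1.001
finger_force: 0.0
```

In the tool's units: -0.004 m is -0.0133, -0.0015 m is -0.005.

apply_moves --pt "0 0 0 -0.005 0 -0.01 1" --pt "0 0 0 -0.005 0 -0.0133 1" --pt "0 0 0 -0.005 0 -0.0133 1"

```text
clock: 2.57
ee_pos: [0.5469, 0.1587, 0.095]
tcp_rot: [[0.142, 0.99, 0.001], [0.99, -0.142, 0.001], [0.001, 0.001, -1.0]]
ft_force: [0.5, 0.3, -0.4]
opening: 0.995
finger_force: 0.0
```

apply_moves --pt "0 0 0 0 0 0 0.2" --pt "0 0 0 0 0 0 0.2" --pt "0 0 0 0 0 0 0.2" --pt "0 0 0 0 0 0 0.2" --pt "0 0 0 0 0 0 0.2" --force 50

```text
clock: 2.98
ee_pos: [0.5468, 0.1585, 0.0945]
tcp_rot: [[0.143, 0.99, 0.0], [0.99, -0.143, 0.0], [0.0, 0.0, -1.0]]
ft_force: [-1.1, -1.1, 0.7]
opening: 0.679
finger_force: 0.0
```

apply_moves --pt "0 0 0 0 0 0 0.2" --pt "0 0 0 0 0 0 0.2" --pt "0 0 0 0 0 0 0.2" --pt "0 0 0 0 0 0 0.2" --pt "0 0 0 0 0 0 0.2"

```text
clock: 3.4
ee_pos: [0.5468, 0.1585, 0.0945]
tcp_rot: [[0.143, 0.99, 0.0], [0.99, -0.143, 0.0], [0.0, 0.0, -1.0]]
ft_force: [1.8, -0.3, 0.0]
opening: 0.326
finger_force: 0.4
```

apply_moves --pt "0 0 0 0 0 0 0.2" --pt "0 0 0 0 0 0 0.2" --pt "0 0 0 0 0 0 0.2" --pt "0 0 0 0 0 0 0.2"

```text
clock: 3.73
ee_pos: [0.5469, 0.1585, 0.0945]
tcp_rot: [[0.143, 0.99, 0.0], [0.99, -0.143, 0.0], [0.0, 0.0, -1.0]]
ft_force: [0.4, -0.3, 0.5]
opening: 0.313
finger_force: 50.0
```

In the tool's units: 0.105 m is 0.35, 0.1 m is 0.3333.

apply_moves --pt "0 0 0 0 0 0.0667 0.2" --pt "0 0 0 0 0 0.1667 0.2" --pt "0 0 0 0 0 0.2667 0.2" --pt "0 0 0 0 0 0.3333 0.2" --pt "0 0 0 0 0 0.35 0.2"

```text
clock: 4.15
ee_pos: [0.5487, 0.1588, 0.2027]
tcp_rot: [[0.143, 0.99, 0.005], [0.99, -0.143, 0.002], [0.003, 0.005, -1.0]]
ft_force: [0.7, 0.7, -1.5]
opening: 0.308
finger_force: 50.0
```

In the tool's units: -0.137 m is -0.4567, 0.04 m is 0.1333.

apply_moves --pt "0 0 0 -0.01 -0.09 0.0333 0.2" --pt "0 0 0 -0.02 -0.18 0.0667 0.2" --pt "0 0 0 -0.0333 -0.2733 0.1 0.2" --pt "0 0 0 -0.0433 -0.3667 0.1167 0.2" --pt "0 0 0 -0.0533 -0.4567 0.1333 0.2"

```text
clock: 4.57
ee_pos: [0.5297, 0.0203, 0.2388]
tcp_rot: [[0.142, 0.99, -0.002], [0.99, -0.142, -0.0], [-0.0, -0.002, -1.0]]
ft_force: [1.1, -0.2, -0.9]
opening: 0.312
finger_force: 50.0
```

In the tool's units: -0.137 m is -0.4567, -0.11 m is -0.3667.

apply_moves --pt "0 0 0 -0.01 -0.09 0 0.2" --pt "0 0 0 -0.02 -0.18 0 0.2" --pt "0 0 0 -0.0333 -0.2733 0 0.2" --pt "0 0 0 -0.0433 -0.3667 0 0.2" --pt "0 0 0 -0.0533 -0.4567 0 0.2"

```text
clock: 4.98
ee_pos: [0.5136, -0.1166, 0.2383]
tcp_rot: [[0.143, 0.99, -0.002], [0.99, -0.143, 0.0], [0.0, -0.002, -1.0]]
ft_force: [-0.1, 0.0, -0.8]
opening: 0.314
finger_force: 50.0
```

In the tool's units: -0.132 m is -0.44, -0.11 m is -0.3667.

apply_moves --pt "0 0 0 -0.01 -0.09 0 0.2" --pt "0 0 0 -0.02 -0.18 0 0.2" --pt "0 0 0 -0.0333 -0.2733 0 0.2" --pt "0 0 0 -0.0433 -0.3667 0 0.2" --pt "0 0 0 -0.0533 -0.44 0 0.2"

```text
clock: 5.4
ee_pos: [0.4975, -0.2495, 0.2382]
tcp_rot: [[0.144, 0.99, -0.002], [0.99, -0.144, 0.0], [-0.0, -0.002, -1.0]]
ft_force: [0.3, -0.5, -1.0]
opening: 0.311
finger_force: 50.0
```

apply_moves --pt "0 0 0 0 0 0 0.2" --pt "0 0 0 0 0 0 0.2" --pt "0 0 0 0 0 0 0.2" --pt "0 0 0 0 0 0 0.2"

```text
clock: 5.73
ee_pos: [0.4989, -0.2457, 0.2388]
tcp_rot: [[0.14, 0.99, -0.001], [0.99, -0.14, 0.002], [0.001, -0.001, -1.0]]
ft_force: [-0.1, 1.0, -2.0]
opening: 0.31
finger_force: 50.0
```

Run:
```python
from h import *
s=telemetry.read_state();print(s["clock"],s["ee_pos"],s["tcp_rot"],s["ft_force"],s["joint_vel"])
i=eyes.camera_info("wrist");np.save("w2.npy",i);im=eyes.capture("wrist")[:,:,::-1]
cv2.imwrite("pics/w2.png",im)
p=proj("wrist",[.5,-.186,.1],i);print(p)
x,y=map(int,p);c=cv2.resize(im[max(y-60,0):y+60,x-80:x+80],(800,600),interpolation=cv2.INTER_CUBIC)
print(x-80,max(y-60,0));cv2.imwrite("pics/w2c.png",c)
```

```text
5.7333 [ 0.49890394 -0.24572615  0.23875242] [[ 0.1404704   0.99008435 -0.00102049]
 [ 0.99008391 -0.14046874  0.00154448]
 [ 0.00138582 -0.00122732 -0.99999829]] [-0.05822351  0.97338536 -2.02204898] [-7.01973179e-03 -4.97992775e-03  2.74579868e-03 -3.67109721e-03
  4.23273282e-03 -5.61950127e-05  6.71124518e-04]
[313.0418724  149.89935819]
233 89
```

View pics/w2c.png

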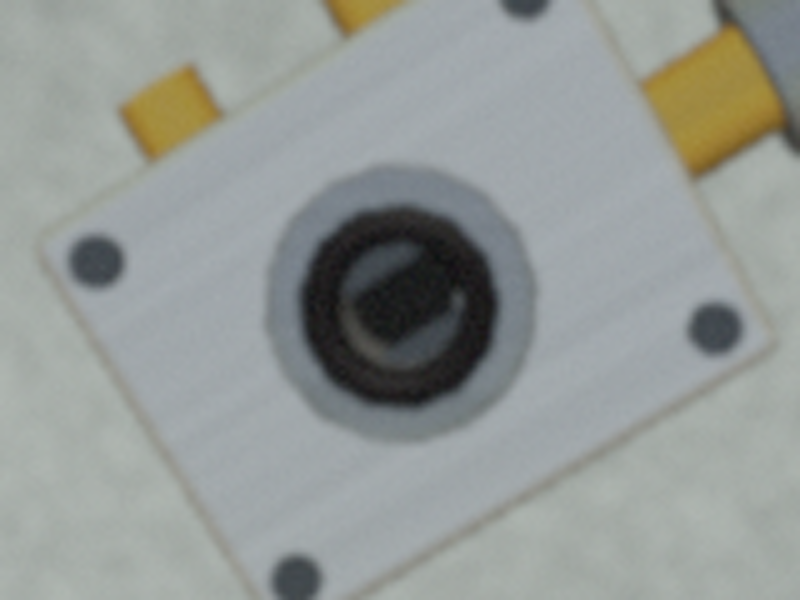

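View pics/w2.png

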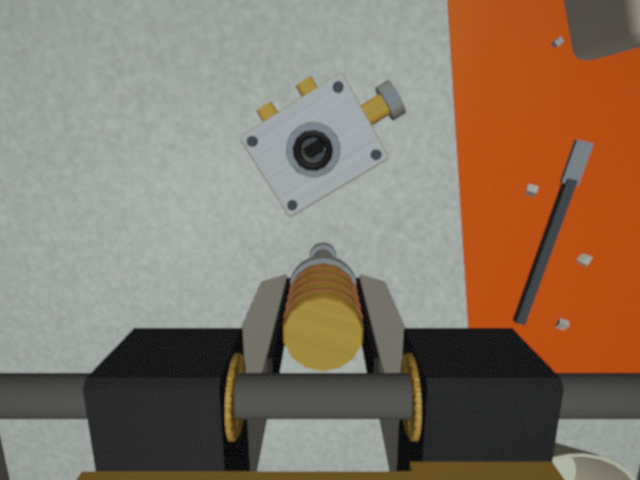

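Collar centre is at (312.4,149.8) and the stem tip of the held silencer at about (322,250).

Run:
```python
from h import *
i=np.load("w2.npy",allow_pickle=True).item()
for z in(.098,.1,.102):print(back("wrist",312.4,149.8,z,i))
print("rim",back("wrist",312.8,149.2,.092,i))
im=cv2.imread("pics/w2.png")
print("block c",proj("wrist",[.5,-.187,.045],i))
t=telemetry.read_state()["ee_pos"]
print("tip pred",proj("wrist",[.4989,-.2457,.1563],i), "with +1mm y",proj("wrist",[.4989,-.2447,.1563],i))
print("top pred",proj("wrist",[.4989,-.2457,.2663],i))
cv2.imwrite("pics/tip.png",cv2.resize(im[225:375,240:405],(660,600),interpolation=cv2.INTER_CUBIC))
```

```text
[ 0.49950134 -0.1859367   0.098     ]
[ 0.4995622  -0.18586837  0.1       ]
[ 0.49962306 -0.18580003  0.102     ]
rim [ 0.49966753 -0.18576233  0.092     ]
block c [314.77938596 148.52531648]
tip pred [323.43374676 252.76293643] with +1mm y [323.20279515 251.19965633]
top pred [323.50762258 337.45939488]
```

View pics/tip.png

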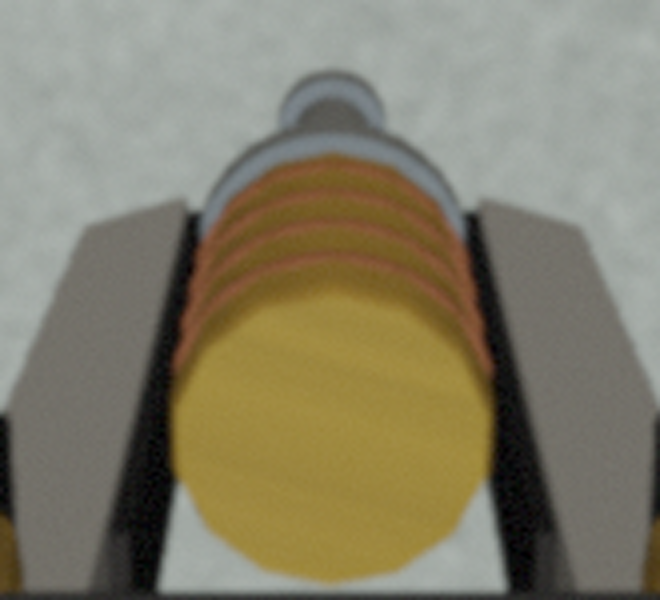

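Run:
```python
from h import *
i=np.load("w2.npy",allow_pickle=True).item()
a=np.linspace(0,2*np.pi,180)
T0=np.array([.49890,-.24573,.23875-.0825])
def ext(dy,h,r):
    P=np.array([proj("wrist",T0+[0.14*dy+r*np.cos(t),dy+r*np.sin(t),h],i) for t in a]);return P.min(0).round(1),P.max(0).round(1)
for dy in(0,.001,.002,.003):print(dy,"low",ext(dy,.006,.008),"lip",ext(dy,.012,.008),"fl",ext(dy,.060,.016),"top",ext(dy,.11,.015))
```

```text
0 low (array([310. , 242.6]), array([336.9, 268.3])) lip (array([309.7, 245.2]), array([337.2, 271.5])) fl (array([289.6, 255.2]), array([357.4, 319.1])) top (array([281.6, 298.2]), array([365.5, 374.9]))
0.001 low (array([310. , 240.9]), array([336.9, 266.7])) lip (array([309.7, 243.5]), array([337.2, 269.9])) fl (array([289.5, 253.1]), array([357.4, 317.1])) top (array([281.5, 295.5]), array([365.6, 372.4]))
0.002 low (array([310. , 239.3]), array([336.9, 265.1])) lip (array([309.7, 241.8]), array([337.2, 268.2])) fl (array([289.5, 251. ]), array([357.4, 315.2])) top (array([281.4, 292.8]), array([365.6, 369.9]))
0.003 low (array([310. , 237.6]), array([336.9, 263.5])) lip (array([309.7, 240.1]), array([337.2, 266.6])) fl (array([289.5, 248.9]), array([357.5, 313.2])) top (array([281.3, 290. ]), array([365.7, 367.5]))
```

In the tool's units: 0.0596 m is 0.1987, 0.001 m is 0.0033.

apply_moves --pt "0 0 0 0.0033 0.0667 0 0.2" --pt "0 0 0 0.0033 0.1333 -0.0333 0.2" --pt "0 0 0 0.0033 0.1833 -0.0667 0.2" --pt "0 0 0 0.0033 0.1987 -0.1 0.2" --pt "0 0 0 0.0033 0.1987 -0.1333 0.2"

```text
clock: 6.2
ee_pos: [0.5003, -0.1846, 0.1989]
tcp_rot: [[0.138, 0.99, 0.0], [0.99, -0.138, 0.002], [0.002, -0.0, -1.0]]
ft_force: [0.8, 0.1, -1.4]
opening: 0.312
finger_force: 50.0
```

apply_moves --pt "0 0 0 0 0 0 0.2" --pt "0 0 0 0 0 0 0.2" --pt "0 0 0 0 0 0 0.2" --pt "0 0 0 0 0 0 0.2"

```text
clock: 6.53
ee_pos: [0.5002, -0.1888, 0.2001]
tcp_rot: [[0.143, 0.99, 0.001], [0.99, -0.143, -0.001], [-0.001, 0.001, -1.0]]
ft_force: [-0.4, -0.5, -1.0]
opening: 0.312
finger_force: 50.0
```

Run:
```python
from h import *
s=telemetry.read_state();print(s["ee_pos"],s["tcp_rot"],s["ft_force"])
```

```text
[ 0.50015264 -0.18878493  0.20007917] [[ 1.43432541e-01  9.89659333e-01  1.22920403e-03]
 [ 9.89659932e-01 -1.43431690e-01 -7.55014324e-04]
 [-5.70900161e-04  1.32478760e-03 -9.99998960e-01]] [-0.43533336 -0.4628475  -1.00304546]
```

apply_moves --pt "0 0 0 0 0 0 0.2" --pt "0 0 0 0 0 0 0.2" --pt "0 0 0 0 0 0 0.2" --pt "0 0 0 0 0 0 0.2"

```text
clock: 6.87
ee_pos: [0.4998, -0.188, 0.1996]
tcp_rot: [[0.143, 0.99, 0.0], [0.99, -0.143, -0.0], [0.0, 0.0, -1.0]]
ft_force: [0.4, -0.3, -1.5]
opening: 0.315
finger_force: 50.0
```

apply_moves --pt "0 0 0 0 0 0 0.2" --pt "0 0 0 0 0 0 0.2" --pt "0 0 0 0 0 0 0.2"

```text
clock: 7.12
ee_pos: [0.4998, -0.1879, 0.1995]
tcp_rot: [[0.142, 0.99, 0.0], [0.99, -0.142, 0.0], [0.0, 0.0, -1.0]]
ft_force: [-0.4, -0.1, -0.9]
opening: 0.312
finger_force: 50.0
```

In the tool's units: -0.01 m is -0.0333, 0.0018 m is 0.006.

apply_moves --pt "0 0 0 0 0.0033 -0.0133 0.2" --pt "0 0 0 0 0.006 -0.0267 0.2" --pt "0 0 0 0 0.006 -0.0333 0.2" --pt "0 0 0 0 0.006 -0.0333 0.2" --pt "0 0 0 0 0.006 -0.0333 0.2"

```text
clock: 7.53
ee_pos: [0.4996, -0.1861, 0.1892]
tcp_rot: [[0.143, 0.99, -0.001], [0.99, -0.143, 0.0], [0.0, -0.001, -1.0]]
ft_force: [0.0, 0.2, -1.1]
opening: 0.31
finger_force: 50.0
```

apply_moves --pt "0 0 0 0 0 0 0.2" --pt "0 0 0 0 0 0 0.2" --pt "0 0 0 0 0 0 0.2"

```text
clock: 7.78
ee_pos: [0.4999, -0.1862, 0.1896]
tcp_rot: [[0.143, 0.99, 0.0], [0.99, -0.143, -0.0], [-0.0, 0.0, -1.0]]
ft_force: [-0.3, -0.3, -1.3]
opening: 0.311
finger_force: 50.0
```

Run:
```python
from h import *
a=eyes.capture("scene")[:,:,::-1];i=eyes.camera_info("wrist");b=eyes.capture("wrist")[:,:,::-1]
c=lambda im,x,y,w,h:cv2.resize(im[y-h:y+h,x-w:x+w],(400,400),interpolation=cv2.INTER_CUBIC)
p=proj("wrist",[.4996,-.1858,.1],i);print(p,telemetry.read_state()["ee_pos"])
cv2.imwrite("pics/c3.png",np.hstack([c(a,208,235,30,30),c(b,int(p[0]),int(p[1]),40,40)]))
```

```text
[322.73453571 248.93980972] [ 0.49983795 -0.1861412   0.18958599]
```

View pics/c3.png

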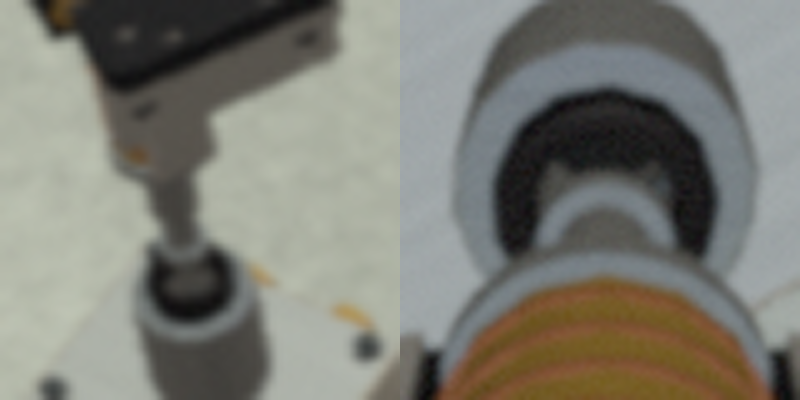

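The stem sits centred just above the collar in both views. Descending while watching the force.

In the tool's units: -0.022 m is -0.0733, -0.018 m is -0.06.

apply_moves --pt "0 0 0 0 0 -0.0167 0.2" --pt "0 0 0 0 0 -0.0333 0.2" --pt "0 0 0 0 0 -0.0467 0.2" --pt "0 0 0 0 0 -0.06 0.2" --pt "0 0 0 0 0 -0.0733 0.2"

```text
clock: 8.3
ee_pos: [0.4996, -0.186, 0.1668]
tcp_rot: [[0.143, 0.99, -0.001], [0.99, -0.143, 0.0], [0.0, -0.001, -1.0]]
ft_force: [0.1, -0.7, -2.2]
opening: 0.312
finger_force: 50.0
```

In the tool's units: -0.01 m is -0.0333, -0.008 m is -0.0267.

apply_moves --pt "0 0 0 0 0 -0.0067 0.2" --pt "0 0 0 0 0 -0.0133 0.2" --pt "0 0 0 0 0 -0.02 0.2" --pt "0 0 0 0 0 -0.0267 0.2" --pt "0 0 0 0 0 -0.0333 0.2"

```text
clock: 8.72
ee_pos: [0.5001, -0.1864, 0.1578]
tcp_rot: [[0.143, 0.99, 0.001], [0.99, -0.143, -0.0], [-0.0, 0.001, -1.0]]
ft_force: [-0.6, 0.4, 3.4]
opening: 0.311
finger_force: 50.0
```

In the tool's units: -0.0045 m is -0.015, -0.003 m is -0.01.

apply_moves --pt "0 0 0 0 0 -0.005 0.2" --pt "0 0 0 0 0 -0.01 0.2" --pt "0 0 0 0 0 -0.015 0.2" --pt "0 0 0 0 0 -0.015 0.2"

```text
clock: 9.05
ee_pos: [0.5006, -0.1864, 0.1536]
tcp_rot: [[0.143, 0.99, 0.002], [0.99, -0.143, -0.0], [-0.0, 0.002, -1.0]]
ft_force: [-1.1, 0.3, 3.5]
opening: 0.311
finger_force: 50.0
```

In the tool's units: -0.006 m is -0.02, -0.0045 m is -0.015.

apply_moves --pt "0 0 0 0 0 -0.005 0.2" --pt "0 0 0 0 0 -0.01 0.2" --pt "0 0 0 0 0 -0.015 0.2" --pt "0 0 0 0 0 -0.02 0.2" --pt "0 0 0 0 0 -0.02 0.2"

```text
clock: 9.47
ee_pos: [0.5001, -0.1859, 0.1467]
tcp_rot: [[0.142, 0.99, 0.001], [0.99, -0.142, 0.0], [0.0, 0.001, -1.0]]
ft_force: [1.0, 1.1, 0.1]
opening: 0.308
finger_force: 50.0
```

apply_moves --pt "0 0 0 0 0 -0.0033 0.2" --pt "0 0 0 0 0 -0.0067 0.2" --pt "0 0 0 0 0 -0.01 0.2" --pt "0 0 0 0 0 -0.0133 0.2" --pt "0 0 0 0 0 -0.0133 0.2"

```text
clock: 9.88
ee_pos: [0.4992, -0.1856, 0.1422]
tcp_rot: [[0.142, 0.99, -0.001], [0.99, -0.142, 0.001], [0.001, -0.002, -1.0]]
ft_force: [1.4, -0.9, -6.2]
opening: 0.312
finger_force: 50.0
```

In the tool's units: -0.001 m is -0.0033, -0.0005 m is -0.0017.

apply_moves --pt "0 0 0 0 0 -0.0017 0.2" --pt "0 0 0 0 0 -0.0033 0.2" --pt "0 0 0 0 0 -0.0033 0.2" --pt "0 0 0 0 0 -0.0033 0.2"

```text
clock: 10.22
ee_pos: [0.4992, -0.1859, 0.1417]
tcp_rot: [[0.143, 0.99, -0.001], [0.99, -0.143, 0.0], [0.0, -0.001, -1.0]]
ft_force: [-0.0, 0.7, -1.7]
opening: 0.312
finger_force: 50.0
```

In the tool's units: -0.001 m is -0.0033, -0.0005 m is -0.0017.

apply_moves --pt "0 0 0 0 0 -0.0017 0.2" --pt "0 0 0 0 0 -0.0033 0.2" --pt "0 0 0 0 0 -0.0033 0.2" --pt "0 0 0 0 0 -0.0033 0.2"

```text
clock: 10.55
ee_pos: [0.4994, -0.1859, 0.1408]
tcp_rot: [[0.143, 0.99, -0.001], [0.99, -0.143, 0.0], [0.0, -0.001, -1.0]]
ft_force: [-0.4, -0.6, -0.3]
opening: 0.313
finger_force: 50.0
```

In the tool's units: -0.001 m is -0.0033, -0.0005 m is -0.0017.

apply_moves --pt "0 0 0 0 0 -0.0017 0.2" --pt "0 0 0 0 0 -0.0033 0.2" --pt "0 0 0 0 0 -0.0033 0.2" --pt "0 0 0 0 0 -0.0033 0.2"

```text
clock: 10.88
ee_pos: [0.4997, -0.1859, 0.1398]
tcp_rot: [[0.142, 0.99, -0.0], [0.99, -0.142, 0.0], [0.0, -0.0, -1.0]]
ft_force: [-1.5, 0.7, -0.9]
opening: 0.311
finger_force: 50.0
```

In the tool's units: -0.001 m is -0.0033, -0.0005 m is -0.0017.

apply_moves --pt "0 0 0 0 0 -0.0017 0.2" --pt "0 0 0 0 0 -0.0033 0.2" --pt "0 0 0 0 0 -0.0033 0.2" --pt "0 0 0 0 0 -0.0033 0.2"

```text
clock: 11.22
ee_pos: [0.4998, -0.1859, 0.139]
tcp_rot: [[0.142, 0.99, 0.0], [0.99, -0.142, 0.0], [0.0, -0.0, -1.0]]
ft_force: [-0.8, 1.2, 0.6]
opening: 0.312
finger_force: 50.0
```

In the tool's units: -0.001 m is -0.0033, -0.0005 m is -0.0017.

apply_moves --pt "0 0 0 0 0 -0.0017 0.2" --pt "0 0 0 0 0 -0.0033 0.2" --pt "0 0 0 0 0 -0.0033 0.2" --pt "0 0 0 0 0 -0.0033 0.2"

```text
clock: 11.55
ee_pos: [0.4998, -0.186, 0.1381]
tcp_rot: [[0.142, 0.99, 0.0], [0.99, -0.142, 0.0], [0.0, 0.0, -1.0]]
ft_force: [-1.9, 1.8, 2.8]
opening: 0.313
finger_force: 50.0
```

In the tool's units: -0.0005 m is -0.0017.

apply_moves --pt "0 0 0 0 0 -0.0017 0.2" --pt "0 0 0 0 0 -0.0017 0.2" --pt "0 0 0 0 0 -0.0017 0.2"

```text
clock: 11.8
ee_pos: [0.4998, -0.186, 0.1375]
tcp_rot: [[0.142, 0.99, 0.0], [0.99, -0.142, 0.0], [0.0, 0.0, -1.0]]
ft_force: [-1.8, 2.1, 4.1]
opening: 0.311
finger_force: 50.0
```

In the tool's units: -0.0005 m is -0.0017.

apply_moves --pt "0 0 0 0 0 -0.0017 0.2" --pt "0 0 0 0 0 -0.0017 0.2" --pt "0 0 0 0 0 -0.0017 0.2"

```text
clock: 12.05
ee_pos: [0.4999, -0.186, 0.1371]
tcp_rot: [[0.142, 0.99, 0.0], [0.99, -0.142, 0.0], [0.0, 0.0, -1.0]]
ft_force: [-1.4, 2.1, 4.6]
opening: 0.309
finger_force: 50.0
```

In the tool's units: -0.0005 m is -0.0017.

apply_moves --pt "0 0 0 0 0 -0.0017 0.2" --pt "0 0 0 0 0 -0.0017 0.2" --pt "0 0 0 0 0 -0.0017 0.2"

```text
clock: 12.3
ee_pos: [0.4999, -0.1861, 0.1369]
tcp_rot: [[0.143, 0.99, 0.0], [0.99, -0.143, 0.0], [0.0, 0.0, -1.0]]
ft_force: [-1.6, 3.0, 9.0]
opening: 0.313
finger_force: 50.0
```

In the tool's units: -0.0005 m is -0.0017.

apply_moves --pt "0 0 0 0 0 -0.0017 0.2" --pt "0 0 0 0 0 -0.0017 0.2" --pt "0 0 0 0 0 -0.0017 0.2"

```text
clock: 12.55
ee_pos: [0.4999, -0.1861, 0.1368]
tcp_rot: [[0.143, 0.99, 0.001], [0.99, -0.143, 0.0], [0.0, 0.001, -1.0]]
ft_force: [-3.2, 2.6, 13.0]
opening: 0.312
finger_force: 50.0
```

The seat is found: position stalled at tip ≈54.3 mm after a 2–6 N spring ramp. Now I'll pull back gently.

apply_moves --pt "0 0 0 0 0 0 0.2" --pt "0 0 0 0 0 0.0033 0.2" --pt "0 0 0 0 0 0.01 0.2" --pt "0 0 0 0 0 0.0167 0.2" --pt "0 0 0 0 0 0.02 0.2"

```text
clock: 12.97
ee_pos: [0.4996, -0.186, 0.1415]
tcp_rot: [[0.142, 0.99, -0.001], [0.99, -0.142, 0.0], [-0.0, -0.001, -1.0]]
ft_force: [-0.5, 1.7, -4.2]
opening: 0.314
finger_force: 50.0
```

apply_moves --pt "0 0 0 0 0 0.0033 0.2" --pt "0 0 0 0 0 0.0033 0.2" --pt "0 0 0 0 0 0.0033 0.2"

```text
clock: 13.22
ee_pos: [0.4995, -0.186, 0.1425]
tcp_rot: [[0.142, 0.99, -0.001], [0.99, -0.142, 0.0], [-0.0, -0.001, -1.0]]
ft_force: [0.2, 1.3, -5.6]
opening: 0.311
finger_force: 50.0
```

In the tool's units: 0.001 m is 0.0033, 0.0005 m is 0.0017.

apply_moves --pt "0 0 0 0 0 0.0017 0.2" --pt "0 0 0 0 0 0.0033 0.2" --pt "0 0 0 0 0 0.0033 0.2"

```text
clock: 13.47
ee_pos: [0.4995, -0.186, 0.1438]
tcp_rot: [[0.143, 0.99, -0.001], [0.99, -0.143, 0.0], [0.0, -0.001, -1.0]]
ft_force: [-1.6, 1.5, -6.0]
opening: 0.315
finger_force: 50.0
```

In the tool's units: 0.001 m is 0.0033, 0.0005 m is 0.0017.

apply_moves --pt "0 0 0 0 0 0.0017 0.2" --pt "0 0 0 0 0 0.0033 0.2" --pt "0 0 0 0 0 0.0033 0.2"

```text
clock: 13.72
ee_pos: [0.4995, -0.186, 0.145]
tcp_rot: [[0.143, 0.99, -0.0], [0.99, -0.143, 0.0], [0.0, -0.0, -1.0]]
ft_force: [0.2, 1.5, -5.2]
opening: 0.315
finger_force: 50.0
```

In the tool's units: 0.0005 m is 0.0017.

apply_moves --pt "0 0 0 0 0 0.0017 0.2" --pt "0 0 0 0 0 0.0017 0.2" --pt "0 0 0 0 0 0.0017 0.2"

```text
clock: 13.97
ee_pos: [0.4996, -0.186, 0.1455]
tcp_rot: [[0.143, 0.99, -0.0], [0.99, -0.143, 0.0], [0.0, -0.0, -1.0]]
ft_force: [-1.8, 1.3, -4.7]
opening: 0.313
finger_force: 50.0
```

In the tool's units: 0.0005 m is 0.0017.

apply_moves --pt "0 0 0 0 0 0.0017 0.2" --pt "0 0 0 0 0 0.0017 0.2" --pt "0 0 0 0 0 0.0017 0.2"

```text
clock: 14.22
ee_pos: [0.4996, -0.186, 0.146]
tcp_rot: [[0.143, 0.99, -0.0], [0.99, -0.143, 0.0], [0.0, -0.0, -1.0]]
ft_force: [-1.5, 1.5, -5.4]
opening: 0.314
finger_force: 50.0
```

Still only collar friction, with the tip at about 63.5 mm. I'll keep feeling for the upper stop.

In the tool's units: 0.0005 m is 0.0017.

apply_moves --pt "0 0 0 0 0 0.0017 0.2" --pt "0 0 0 0 0 0.0017 0.2" --pt "0 0 0 0 0 0.0017 0.2"

```text
clock: 14.47
ee_pos: [0.4996, -0.186, 0.1462]
tcp_rot: [[0.143, 0.99, -0.001], [0.99, -0.143, 0.0], [0.0, -0.001, -1.0]]
ft_force: [-0.6, 1.2, -9.7]
opening: 0.313
finger_force: 50.0
```

In the tool's units: 0.0005 m is 0.0017.

apply_moves --pt "0 0 0 0 0 0.0017 0.2" --pt "0 0 0 0 0 0.0017 0.2" --pt "0 0 0 0 0 0.0017 0.2"

```text
clock: 14.72
ee_pos: [0.4995, -0.1859, 0.1463]
tcp_rot: [[0.142, 0.99, -0.001], [0.99, -0.142, 0.0], [-0.0, -0.001, -1.0]]
ft_force: [0.2, 1.0, -17.4]
opening: 0.313
finger_force: 50.0
```

The upper stop is firm. Now I'll relax the pull and open.

In the tool's units: -0.001 m is -0.0033, -0.0005 m is -0.0017.

apply_moves --pt "0 0 0 0 0 -0.0017 0.2" --pt "0 0 0 0 0 -0.0033 0.2" --pt "0 0 0 0 0 -0.0033 0.2" --pt "0 0 0 0 0 -0.0033 0.2"

```text
clock: 15.05
ee_pos: [0.4996, -0.186, 0.1462]
tcp_rot: [[0.143, 0.99, -0.0], [0.99, -0.143, 0.0], [0.0, -0.0, -1.0]]
ft_force: [-2.0, 1.8, -8.6]
opening: 0.311
finger_force: 50.0
```

apply_moves --pt "0 0 0 0 0 0 0.4" --pt "0 0 0 0 0 0 0.6" --pt "0 0 0 0 0 0 0.9" --pt "0 0 0 0 0 0 1" --pt "0 0 0 0 0 0 1"

```text
clock: 15.47
ee_pos: [0.5006, -0.1866, 0.1467]
tcp_rot: [[0.143, 0.99, 0.002], [0.99, -0.143, -0.001], [-0.001, 0.002, -1.0]]
ft_force: [-0.3, 0.8, -0.9]
opening: 0.634
finger_force: 0.0
```

apply_moves --pt "0 0 0 0 0 0 1" --pt "0 0 0 0 0 0 1" --pt "0 0 0 0 0 0 1" --pt "0 0 0 0 0 0 1" --pt "0 0 0 0 0 0 1"

```text
clock: 15.88
ee_pos: [0.4998, -0.1861, 0.1459]
tcp_rot: [[0.143, 0.99, -0.0], [0.99, -0.143, -0.0], [-0.0, -0.0, -1.0]]
ft_force: [0.0, 0.9, -0.3]
opening: 0.981
finger_force: 0.0
```

In the tool's units: 0.11 m is 0.3667, 0.09 m is 0.3.

apply_moves --pt "0 0 0 0 0 0.0667 1" --pt "0 0 0 0 0 0.1333 1" --pt "0 0 0 0 0 0.2167 1" --pt "0 0 0 0 0 0.3 1" --pt "0 0 0 0 0 0.3667 1"

```text
clock: 16.3
ee_pos: [0.5, -0.1863, 0.2577]
tcp_rot: [[0.143, 0.99, 0.001], [0.99, -0.143, -0.0], [-0.0, 0.001, -1.0]]
ft_force: [-0.7, 0.2, 0.0]
opening: 1.001
finger_force: 0.0
```

apply_moves --pt "0 0 0 0 0 0 1" --pt "0 0 0 0 0 0 1" --pt "0 0 0 0 0 0 1" --pt "0 0 0 0 0 0 1" --pt "0 0 0 0 0 0 1"

```text
clock: 16.72
ee_pos: [0.4991, -0.1858, 0.2548]
tcp_rot: [[0.143, 0.99, -0.002], [0.99, -0.143, 0.001], [0.0, -0.002, -1.0]]
ft_force: [1.2, 0.2, -0.2]
opening: 1.002
finger_force: 0.0
```

Run:
```python
from h import *
b=eyes.capture("wrist")[:,:,::-1];a=eyes.capture("scene")[:,:,::-1]
cv2.imwrite("pics/end.png",np.hstack([cv2.resize(b,(400,300)),cv2.resize(a[185:305,130:290],(400,300),interpolation=cv2.INTER_CUBIC)]))
print(telemetry.read_state()["ee_pos"])
```

```text
[ 0.49933715 -0.18594915  0.25515792]
```

View pics/end.png

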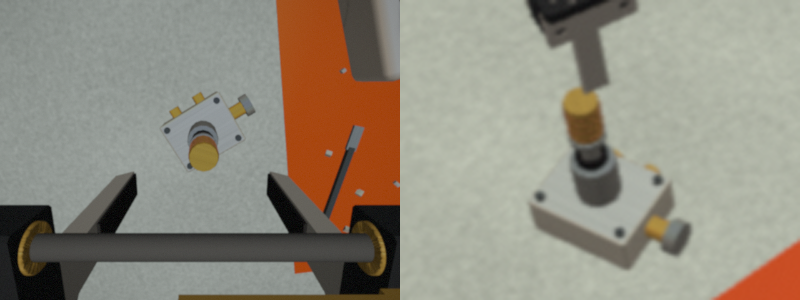

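The silencer stands upright in the fitting with the gripper clear of it, so I'm handing in.

```bash
python3 -c "
from bench import robot
print(robot.sign_off())"
```

```text
the job is handed in; nothing more can be done
None
```

The job is handed in (no verdict returned): I felt the silencer fully home at a tip height of about 54 mm, pulled it back to the collar's upper stop, and let go; it stood upright in the fitting.

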